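Find the rocking corner of the balance slab and press its shim flat

TASK

The stone slab for the laboratory balance rocks at one corner. With the fingertips, press down on its corners one after another until you find the one that gives, then press the shim tab beside that corner down until it lies flat. Leave the other three shims raised, do not lift the slab or shift it out of its frame, and leave the things around it alone.

Things in the scene. Friction and masses are not known exactly. Their poses are not given: they have to be found in the camera images.
- frame: Low aluminium and white levelling frame, 180 x 324 x 58 mm, fixed to the bench. Origin: centre of its underside, on the bench; x points away from the robot (give or take its yaw), y left, z up. A steel shim turns between two white cheeks at each of four hinges, at x = +-58, y = +-97, z = 54 mm in this frame, hinge axes along its x.
- slab: Dark stone slab, 160 x 180 (y) x 25 mm, 2 kg, loose and level on a 32 mm wide centre pad and hidden corner feet; low bubble level on top. Origin: centre of its underside, 32 mm over the bench; top at 57 mm. Axes as the frame's. One foot is short: that corner sinks about 4 mm under about 4 to 6 N and swings back when let go. The others give well under 1 mm at 10 N. Only pressing shows which.
- corner_near_left (a point): Point on the slab's top face above its near left foot ('near' is nearer the robot, 'left' is +y): 58 mm in x and 70 mm in y from the slab's centre, so 22 and 20 mm in from its edges. The place to press to test that corner.
- corner_near_right (a point): Point on the slab's top face above its near right foot ('near' is nearer the robot, 'left' is +y): 58 mm in x and 70 mm in y from the slab's centre, so 22 and 20 mm in from its edges. The place to press to test that corner.
- corner_far_left (a point): Point on the slab's top face above its far left foot ('near' is nearer the robot, 'left' is +y): 58 mm in x and 70 mm in y from the slab's centre, so 22 and 20 mm in from its edges. The place to press to test that corner.
- corner_far_right (a point): Point on the slab's top face above its far right foot ('near' is nearer the robot, 'left' is +y): 58 mm in x and 70 mm in y from the slab's centre, so 22 and 20 mm in from its edges. The place to press to test that corner.
- shim_near_left (a joint): Angle of the near left shim, rad: 0 = flat (tab level, lying on its white rest), positive = tab raised; starts at 0.52 to 0.6. Steel tab 24 mm wide, 5 mm thick, reaching 60 mm left (+y) from its hinge; pressed down, it swings a tongue in under the slab. Stiff: moves at 3 to 6 N, stays where left. There is room for the tongue only at the rocking corner; elsewhere it jams near 0.3.
- shim_near_right (a joint): Angle of the near right shim, rad: 0 = flat (tab level, lying on its white rest), positive = tab raised; starts at 0.52 to 0.6. Steel tab 24 mm wide, 5 mm thick, reaching 60 mm right (-y) from its hinge; pressed down, it swings a tongue in under the slab. Stiff: moves at 3 to 6 N, stays where left. There is room for the tongue only at the rocking corner; elsewhere it jams near 0.3.
- shim_far_left (a joint): Angle of the far left shim, rad: 0 = flat (tab level, lying on its white rest), positive = tab raised; starts at 0.52 to 0.6. Steel tab 24 mm wide, 5 mm thick, reaching 60 mm left (+y) from its hinge; pressed down, it swings a tongue in under the slab. Stiff: moves at 3 to 6 N, stays where left. There is room for the tongue only at the rocking corner; elsewhere it jams near 0.3.
- shim_far_right (a joint): Angle of the far right shim, rad: 0 = flat (tab level, lying on its white rest), positive = tab raised; starts at 0.52 to 0.6. Steel tab 24 mm wide, 5 mm thick, reaching 60 mm right (-y) from its hinge; pressed down, it swings a tongue in under the slab. Stiff: moves at 3 to 6 N, stays where left. There is room for the tongue only at the rocking corner; elsewhere it jams near 0.3.
- tab_near_left (a point): Point on the upper face of the near left shim's tab, mid-width, 36 mm out from its hinge (its free end is at 60 mm); moves with the tab. When flat it is 57 mm above the bench. The white rest beneath the tab spans 30 to 54 mm out from the hinge.
- tab_near_right (a point): Point on the upper face of the near right shim's tab, mid-width, 36 mm out from its hinge (its free end is at 60 mm); moves with the tab. When flat it is 57 mm above the bench. The white rest beneath the tab spans 30 to 54 mm out from the hinge.
- tab_far_left (a point): Point on the upper face of the far left shim's tab, mid-width, 36 mm out from its hinge (its free end is at 60 mm); moves with the tab. When flat it is 57 mm above the bench. The white rest beneath the tab spans 30 to 54 mm out from the hinge.
- tab_far_right (a point): Point on the upper face of the far right shim's tab, mid-width, 36 mm out from its hinge (its free end is at 60 mm); moves with the tab. When flat it is 57 mm above the bench. The white rest beneath the tab spans 30 to 54 mm out from the hinge.
- tube_rack: White rack of capped sample tubes, 56 x 100 mm, 98 mm high; a bystander. Origin: centre of its underside.
- tub: White screw-top tub with a green lid, 68 mm across, 100 mm high; a bystander. Origin: centre of its underside.
- carton: Plain white carton, 140 x 90 x 50 mm; a bystander. Origin: centre of its underside.
- dish: Flat covered culture dish, 86 mm across, 16 mm high; a bystander. Origin: centre of its underside.

How it is judged:
By the outcome, as a careful person would: the job done as asked, in the order asked, and still so for the second after the job is handed in, with the robot touching nothing.
It also fails if it takes over 61 s, if anything falls off the work surface, if the arm or the gripper's body presses on something with over 40 N, if the wrist force passes 120 N, or if a joint passes its speed limit or range.

ROBOT

A 7-joint arm with a two-finger parallel gripper is mounted at the origin on the work surface. World frame = base frame: x ahead of the robot, y to its left, z up, the work surface at z = 0. Lengths are in m, angles in rad, forces in N, time in s.
With the tool pointing down it reaches from about 0.4 to 0.85 m from the base axis. Payload 4.5 kg.
Tool frame: the origin (TCP) lies on the mounting face of the last link; the fingertips stand 166 mm ahead of it and the grasp point (between the pads) lies 147 mm ahead of it; y points along the fingers, z is the direction in which the jaws open and shut, and the axes are right-handed (so a half turn about y gives the same grasp; the last joint's range is limited). The gripper opens to 88 mm and grips with 3 to 60 N. Pads are 18 mm wide; open, the fingers measure 123 mm over their backs; the gripper's body (75 mm by 187 mm) begins 45 mm behind the grasp point.
Start: joints at [0.034, 0.689, -0.195, 1.565, 0.157, 0.902, -0.215], TCP at [0.625, 0, 0.405] pointing down, gripper open.
Joint ranges: [-3.01, 3.01], [-0.46, 2.08], [-1.47, 1.51], [0.13, 2.56], [-1, 4.14], [0.04, 2.09], [-2.66, 2.66]. Speed limits (rad/s): [2.57, 2.57, 3.14, 3.14, 3.14, 3.14, 3.14].

INTERFACE

Orientations are given as a unit quaternion [x, y, z, w].
In Python, from plant import r gives the robot as it stands.
- The arm moves only by the tool arm_command, never from a script. Its argument "deltas" is a list of rows, each an object of numbers: "dx", "dy", "dz": the shift along the tool's x, y, z each as a share of 1000 mm, from -1 to 1; "wx", "wy", "wz": the turn, a rotation vector about the tool's x, y, z each as a share of 45 degrees, from -1 to 1. In form: [{"dx": .., "dy": .., "dz": .., "wx": .., "wy": .., "wz": ..}, ...]. A call has exactly 5 rows; each row is the pose to reach, as a shift and turn from the pose commanded when the call began, along the tool's axes at that moment; what a row does not reach only later rows make up. A row lasts 1/10 s, in which the tool goes at most 50 mm and 8.59 degrees, less where a joint would pass 70% of its speed; a pose out of reach is approached as far as the arm can. A call with a number of a shift or a turn outside -1 to 1 is refused whole. A call with a gripper value outside its range is refused whole. "claw" is the opening, from -1 (shut) to 1 (fully open), set as the call begins (left out, the last holds). The fingers move at their own pace and stop on an object; "grip_force" is the grip in N (left out, the last holds). Time passes only in rows, so rows that repeat a pose let the fingers close, or fill a call up. It gives the time, the measured TCP pose, the force and the opening at its end, in the units of the state.
- r.get_state(): the state, without advancing time (a new reading comes with each control period).
- r.snapshot(name): name is "scene" or "side" or "wrist"; returns the picture (400x640x3 uint8, red, green, blue); there is no depth.
- r.get_calibration(name): a dict with "vertical_fov" (degrees; the focal length in pixels is half the picture's height over the tangent of half this angle, whatever the lens; pixels are square), "cx", "cy" (the principal point, pixels), "R" (3x3) and "t" (3): a world point X has camera coordinates R X + t. Camera axes: x right, y down, z forward; pixel columns grow to the right and rows downward; lengths in m; the calibration is good to about 2 mm. A picture is of the moment at which its call begins: read the wrist's pose just before it. get_calibration takes no time and is no camera call; for the wrist camera it gives the pose at the moment of the call.
- r.finish_job(): hands the job in, once; it reports no verdict.
The state is a dict: "clock": time; "q": joint angles; "qd": joint speeds; "joint_torque": joint torques, N m; "tool_pos": TCP position; "eef_rot": TCP orientation; "contact_force": force on the tool from outside, world axes, zero at the start; "moment": the same for the moment, N m; "opening": opening from 0.0 (shut) to 1.0 (fully open).
Only numpy, scipy, OpenCV 4.12 (cv2) and the standard library are available. Lean on these libraries where they do the work, as an engineer would, in place of code of your own. Each camera call takes 0.05 s, during which the arm holds its last target.

## Working session

There is one attempt and no reset: what is moved stays moved. The work goes in short steps, Python scripts to look and compute and a tool call to move; the robot and the scene stay as the last step left them, time stands still between calls to the robot, and variables do not carry over. Pictures are saved under pics/ and viewed, and the job is handed in when it is done.

Besides the shell and the picture viewer there is one more tool, called by a JSON object that holds its "op" and its "data", one argument or row to a line. arm_command: Moves the arm, as the interface text tells. Shift numbers are shares of 1000 mm and turn numbers shares of 45 degrees, none past 1 either way. Its arguments: {"type":"object","properties":{"deltas":{"type":"array","items":{"type":"object","properties":{"dx":{"type":"number","minimum":-1,"maximum":1},"dy":{"type":"number","minimum":-1,"maximum":1},"dz":{"type":"number","minimum":-1,"maximum":1},"wx":{"type":"number","minimum":-1,"maximum":1},"wy":{"type":"number","minimum":-1,"maximum":1},"wz":{"type":"number","minimum":-1,"maximum":1}}}},"claw":{"type":"number"},"grip_force":{"type":"number"}},"required":["deltas"]}

```bash
ls; mkdir -p pics; python3 - <<'E'
from plant import r
import cv2
print(r.get_state())
for n in ("scene","side","wrist"):
    print(n,r.get_calibration(n))
    cv2.imwrite(f"pics/{n}0.png",r.snapshot(n)[:,:,::-1])
E
```

```text
pics
{'clock': 0.0, 'q': array([ 0.0338047 ,  0.6899813 , -0.19452542,  1.5663298 ,  0.15731515,
        0.90249806, -0.21510757]), 'qd': array([ 1.02486031e-03,  1.28773510e-03, -8.95164223e-04, -2.91720913e-04,
       -6.97687602e-04, -7.56160627e-05, -3.13501208e-04]), 'joint_torque': array([ 3.38560185e-04, -5.27571630e+01, -1.26686912e+00, -1.53434461e+01,
       -5.26333472e-02,  6.56995355e-03,  1.65937727e-04]), 'tool_pos': array([ 6.24675879e-01, -2.72791468e-05,  4.03915517e-01]), 'eef_rot': array([ 0.50051042, -0.50039782,  0.49955746, -0.49953347]), 'contact_force': array([ 0.43542799, -0.03422321,  0.06832411]), 'moment': array([-0.05092799,  0.0425028 ,  0.03877387]), 'opening': 0.9980614675289485}
scene {'vertical_fov': 45.737073583646755, 'cx': 317.6196187778868, 'cy': 196.0425097539015, 'R': array([[-0.79787966,  0.60260959,  0.01580305],
       [ 0.50056886,  0.67692508, -0.53963251],
       [-0.33588521, -0.42265129, -0.84175235]]), 't': array([ 0.45857626, -0.23806983,  1.51191527])}
side {'vertical_fov': 57.419685950548754, 'cx': 317.8761898502309, 'cy': 199.32216771434372, 'R': array([[ 0.9505844 , -0.31033043, -0.00918228],
       [-0.24157795, -0.72076165, -0.64972513],
       [ 0.19501124,  0.61983681, -0.76011377]]), 't': array([-0.5206122 ,  0.18610031,  1.04505933])}
wrist {'vertical_fov': 63.987269790903056, 'cx': 318.7898829124199, 'cy': 201.49280940653753, 'R': array([[ 9.99997417e-01, -1.08698638e-03, -1.99630037e-03],
       [-3.84992589e-04, -9.46553611e-01,  3.22546297e-01],
       [-2.24020876e-03, -3.22544695e-01, -9.46551584e-01]]), 't': array([-0.62428516, -0.04507387,  0.39132192])}
```

View pics/scene0.png

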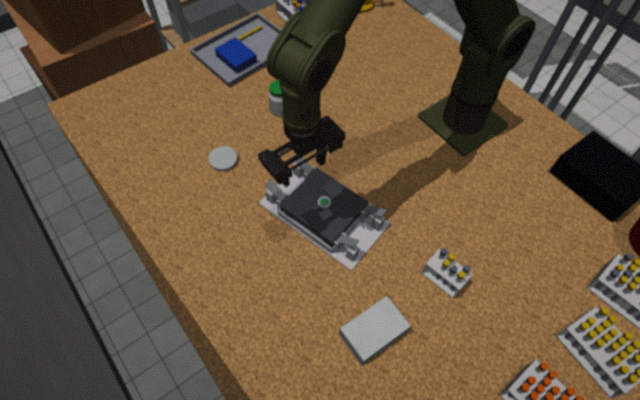

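View pics/side0.png

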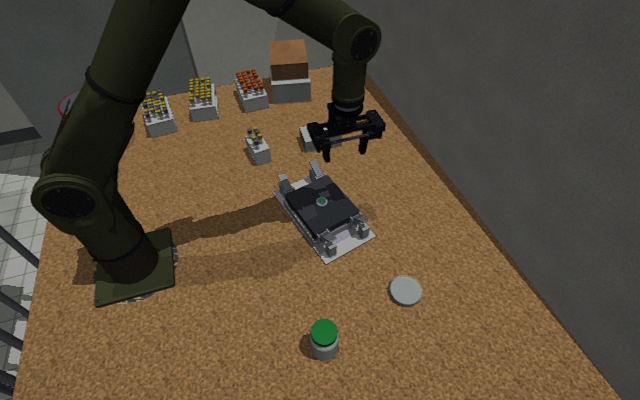

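View pics/wrist0.png

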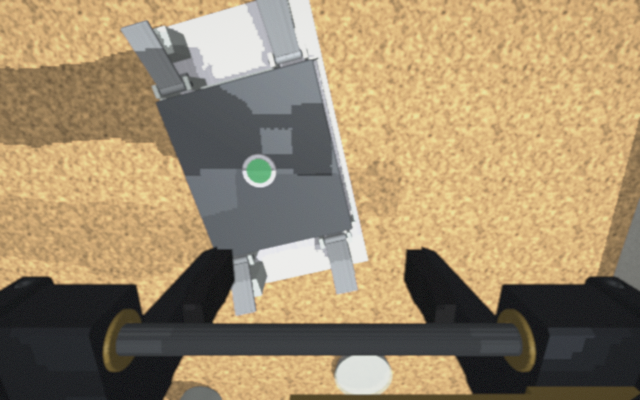

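```bash
python3 - <<'E'
import cv2
a=cv2.imread("pics/wrist0.png")[0:320,110:380]
a=cv2.convertScaleAbs(a,alpha=1.6,beta=20)
cv2.imwrite("pics/w0a.png",cv2.resize(a[:160],None,fx=2.9,fy=2.9,interpolation=cv2.INTER_CUBIC))
cv2.imwrite("pics/w0b.png",cv2.resize(a[160:],None,fx=2.9,fy=2.9,interpolation=cv2.INTER_CUBIC))
E
```

```text
(no output)
```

View pics/w0a.png

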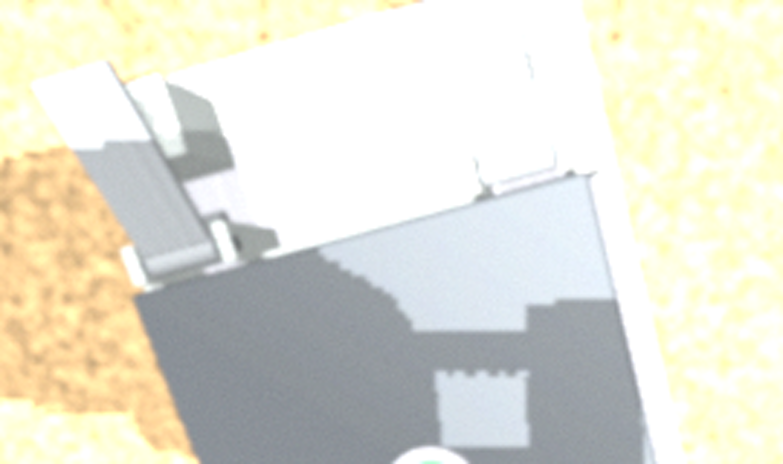

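View pics/w0b.png

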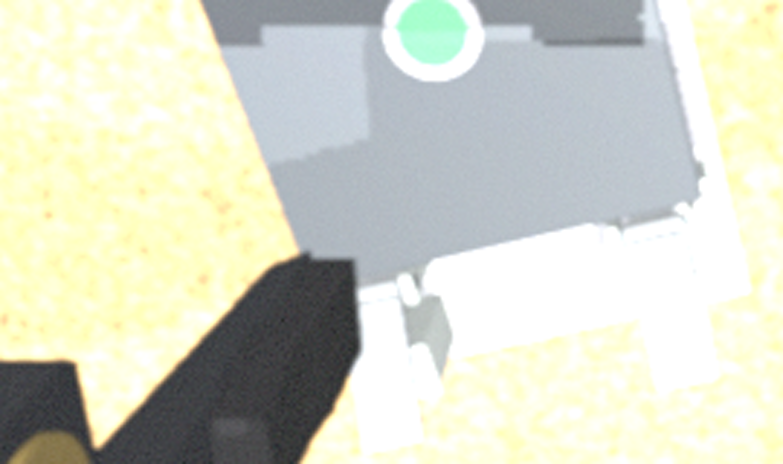

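```bash
cat > h.py <<'E'
import numpy as np
def ray(cal,uv,z):
    f=200/np.tan(np.radians(cal['vertical_fov']/2))
    R=np.array(cal['R']);t=np.array(cal['t'])
    c=-R.T@t
    d=R.T@np.array([(uv[0]-cal['cx'])/f,(uv[1]-cal['cy'])/f,1])
    return c+d*(z-c[2])/d[2]
def proj(cal,X):
    f=200/np.tan(np.radians(cal['vertical_fov']/2))
    p=np.array(cal['R'])@X+np.array(cal['t'])
    return p[:2]/p[2]*f+[cal['cx'],cal['cy']]
E
python3 - <<'E'
from plant import r
from h import *
import numpy as np
from scipy.optimize import least_squares
c=r.get_calibration("wrist")
uv=dict(NL=(157.2,101.7),FL=(312.8,60.3),FR=(351.4,230),NR=(220,262.4))
L=dict(NL=(-80,90),FL=(80,90),FR=(80,-90),NR=(-80,-90))
W={k:ray(c,v,.057) for k,v in uv.items()}
for k in W: print(k,W[k].round(4))
print(ray(c,(259,171),.062))
def pt(p,k):
    a=p[2];x,y=np.array(L[k])/1000
    return np.array([p[0]+np.cos(a)*x-np.sin(a)*y,p[1]+np.sin(a)*x+np.cos(a)*y])
s=least_squares(lambda p:np.concatenate([pt(p,k)-W[k][:2] for k in L]),[.6,.0,.2])
print(s.x,s.fun.round(4)*1000)
E
```

```text
NL [0.467  0.0745 0.057 ]
FL [0.619  0.1114 0.057 ]
FR [ 0.6607 -0.062   0.057 ]
NR [ 0.5104 -0.1027  0.057 ]
[0.5630381 0.0064093 0.062    ]
[0.5642929  0.00530526 0.24393814] [-2.  -1.2  1.1  0.6  2.9 -0.7 -2.   1.3]
```

```bash
cat >> h.py <<'E'
from scipy.spatial.transform import Rotation as Ro
C=np.array([.5643,.0055]);YAW=.242
def F(x,y):
    c,s=np.cos(YAW),np.sin(YAW); return C+np.array([c*x-s*y,s*x+c*y])
def to(target):
    from plant import r
    s=r.get_state();R=Ro.from_quat(s['eef_rot'])
    print("tcp",s['tool_pos'].round(4),"F",s['contact_force'].round(2),"t",s['clock'],"op",s['opening'])
    print("delta (tool, m)",R.inv().apply(np.array(target)-s['tool_pos']).round(4))
    return R
E
python3 - <<'E'
from h import *
for n,x,y in [("NL",-.058,.07),("NR",-.058,-.07),("FL",.058,.07),("FR",.058,-.07)]:
    print(n,F(x,y).round(4),"tab40",F(x,np.sign(y)*.137).round(4))
R=to([*F(.058,-.07),.166+.075]);print(R.as_matrix().round(3))
E
```

```text
NL [0.4912 0.0596] tab40 [0.4752 0.1246]
NR [ 0.5248 -0.0764] tab40 [ 0.5408 -0.1414]
FL [0.6038 0.0874] tab40 [0.5878 0.1524]
FR [ 0.6374 -0.0486] tab40 [ 0.6534 -0.1136]
tcp [0.6248 0.     0.4041] F [-0.51  0.31  0.34] t 0.15 op 0.9996027347398229
delta (tool, m) [0.0486 0.1631 0.0129]
[[ 0.    -0.001  1.   ]
 [-1.    -0.     0.   ]
 [ 0.    -1.    -0.001]]
```

{"op": "arm_command", "data": {
  "deltas": [
    {"dx": 0.012, "dy": 0.03, "dz": 0.003, "wy": -0.1},
    {"dx": 0.025, "dy": 0.06, "dz": 0.006, "wy": -0.2},
    {"dx": 0.0486, "dy": 0.09, "dz": 0.0129, "wy": -0.308},
    {"dx": 0.0486, "dy": 0.12, "dz": 0.0129, "wy": -0.308},
    {"dx": 0.0486, "dy": 0.14, "dz": 0.0129, "wy": -0.308}
  ],
  "claw": -1,
  "grip_force": 20
}}

```text
invalid input at $.deltas[0]: expected keys dx, dy, dz, wx, wy, wz
```

```bash
python3 - <<'E'
from h import *
from plant import r
import cv2
R=to([*F(.058,-.07),.166+.065]);print(R.as_matrix().round(3))
cv2.imwrite("pics/w1.png",r.snapshot("wrist")[:,:,::-1])
s=r.snapshot("scene");cv2.imwrite("pics/s1.png",cv2.resize(s[120:290,220:430],None,fx=3.5,fy=3.5)[:,:,::-1])
E
```

```text
tcp [0.6248 0.     0.4041] F [-0.51  0.31  0.34] t 0.15 op 0.9996027347398229
delta (tool, m) [0.0486 0.1731 0.0129]
[[ 0.    -0.001  1.   ]
 [-1.    -0.     0.   ]
 [ 0.    -1.    -0.001]]
```

View pics/w1.png

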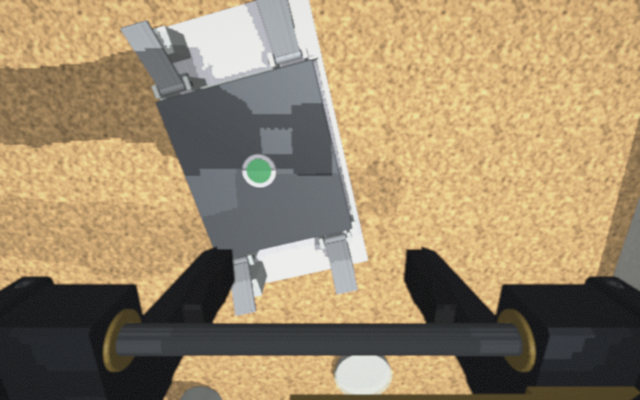

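View pics/s1.png

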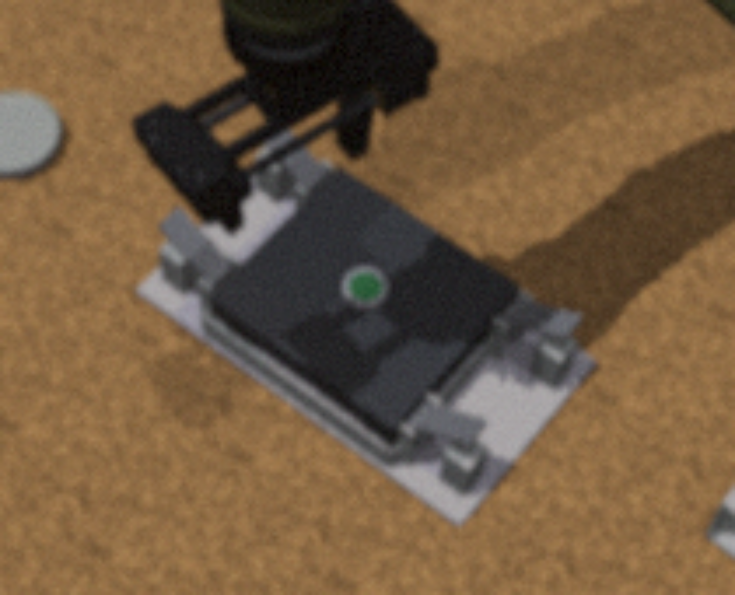

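The arm has not moved, because the call was refused for missing keys. The view still shows the frame with four raised tabs and the bubble near wrist pixel (259,171). I'll resend with every key filled in.

{"op": "arm_command", "data": {
  "deltas": [
    {"dx": 0.012, "dy": 0.03, "dz": 0.003, "wx": 0, "wy": -0.1, "wz": 0},
    {"dx": 0.025, "dy": 0.06, "dz": 0.006, "wx": 0, "wy": -0.2, "wz": 0},
    {"dx": 0.0486, "dy": 0.09, "dz": 0.0129, "wx": 0, "wy": -0.308, "wz": 0},
    {"dx": 0.0486, "dy": 0.12, "dz": 0.0129, "wx": 0, "wy": -0.308, "wz": 0},
    {"dx": 0.0486, "dy": 0.14, "dz": 0.0129, "wx": 0, "wy": -0.308, "wz": 0}
  ],
  "claw": -1,
  "grip_force": 20
}}

```text
clock: 0.75
tool_pos: [0.6373, -0.05, 0.2623]
eef_rot: [0.557, -0.437, 0.436, -0.556]
contact_force: [-1.1, -0.2, -0.3]
opening: 0.57
```

```bash
python3 - <<'E'
from h import *
from plant import r
import cv2
R=to([*F(.058,-.07),.166+.065]);print(R.as_matrix().round(3))
cv2.imwrite("pics/w2.png",r.snapshot("wrist")[:,:,::-1])
s=r.snapshot("scene");cv2.imwrite("pics/s2.png",cv2.resize(s[120:290,220:430],None,fx=3.5,fy=3.5)[:,:,::-1])
E
```

```text
tcp [ 0.6373 -0.05    0.2623] F [-1.06 -0.23 -0.27] t 0.75 op 0.5704962247742975
delta (tool, m) [-0.0014  0.0313  0.0005]
[[ 0.238 -0.003  0.971]
 [-0.971 -0.001  0.238]
 [-0.    -1.    -0.003]]
```

View pics/w2.png

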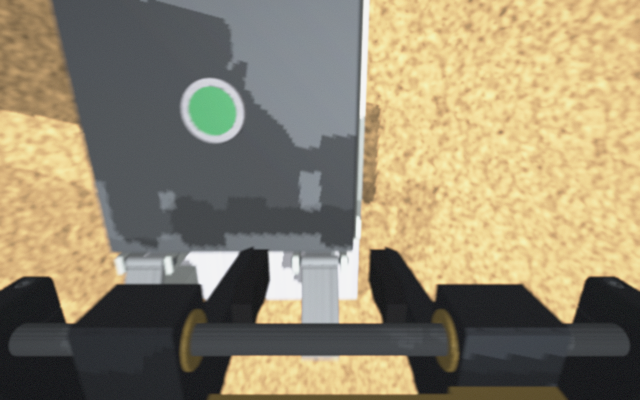

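View pics/s2.png

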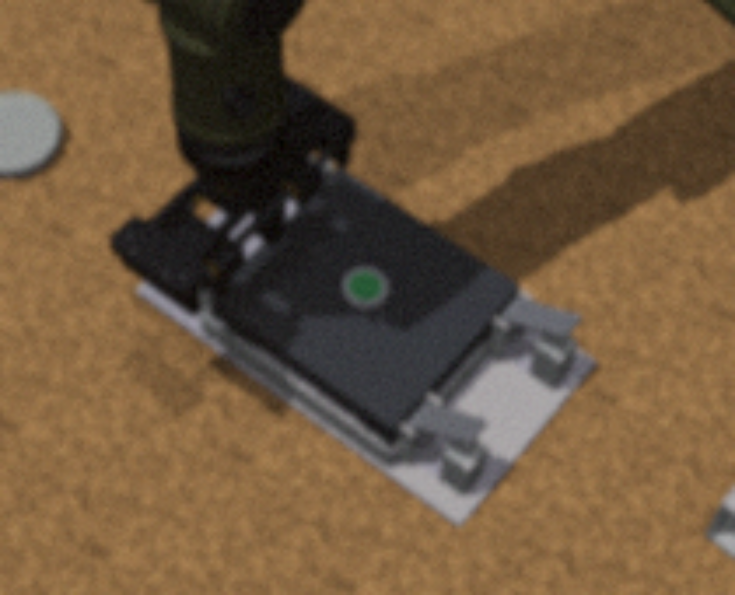

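```bash
python3 - <<'E'
from h import *
from plant import r
c=r.get_calibration("wrist")
for n,x,y in [("NR",-.08,-.09),("FR",.08,-.09),("bub",0,0),("FRpt",.058,-.07)]:
    print(n,proj(c,np.array([*F(x,y),.057])).round(1))
s=r.get_state(); R=Ro.from_quat(s['eef_rot']); print(proj(c,s['tool_pos']+R.apply([0,.166,0])))
to([*F(.058,-.07),.166+.062])
E
```

```text
NR [110.3 259.9]
FR [356.  260.4]
bub [218.8 117.3]
FRpt [322.1 232.1]
[318.71937183 262.62025515]
tcp [ 0.6366 -0.0488  0.2616] F [-0.21  0.81  0.24] t 0.85 op 0.4778278171901242
delta (tool, m) [0.     0.0336 0.0011]
```

{"op": "arm_command", "data": {
  "deltas": [
    {"dx": 0, "dy": 0.01, "dz": 0, "wx": 0, "wy": 0, "wz": 0},
    {"dx": 0, "dy": 0.015, "dz": 0, "wx": 0, "wy": 0, "wz": 0},
    {"dx": 0, "dy": 0.015, "dz": 0, "wx": 0, "wy": 0, "wz": 0},
    {"dx": 0, "dy": 0.015, "dz": 0, "wx": 0, "wy": 0, "wz": 0},
    {"dx": 0, "dy": 0.015, "dz": 0, "wx": 0, "wy": 0, "wz": 0}
  ]
}}

```text
clock: 1.35
tool_pos: [0.6382, -0.0485, 0.2505]
eef_rot: [-0.556, 0.436, -0.436, 0.557]
contact_force: [-0.4, -0.3, 0.6]
opening: 0.027
```

```bash
python3 - <<'E'
from h import *
from plant import r
import cv2
c=r.get_calibration("wrist")
a=r.snapshot("wrist")
for n,x,y in [("NR",-.08,-.09),("FR",.08,-.09),("bub",0,0),("FRpt",.058,-.07)]:
    p=proj(c,np.array([*F(x,y),.057]));print(n,p.round(1))
    a=cv2.circle(a.copy(),tuple(int(v) for v in p.round()),3,(255,0,0),1)
cv2.imwrite("pics/w3.png",cv2.convertScaleAbs(a,alpha=1.5)[:,:,::-1])
to([*F(.058,-.07),.166+.062])
E
```

```text
NR [ 92.8 268.9]
FR [352.8 268.5]
bub [206.1 118. ]
FRpt [317.  239.1]
tcp [ 0.6382 -0.0485  0.2504] F [-0.65 -0.32 -0.72] t 1.4 op 0.0023553752273488054
delta (tool, m) [-0.0002  0.0224 -0.0008]
```

View pics/w3.png

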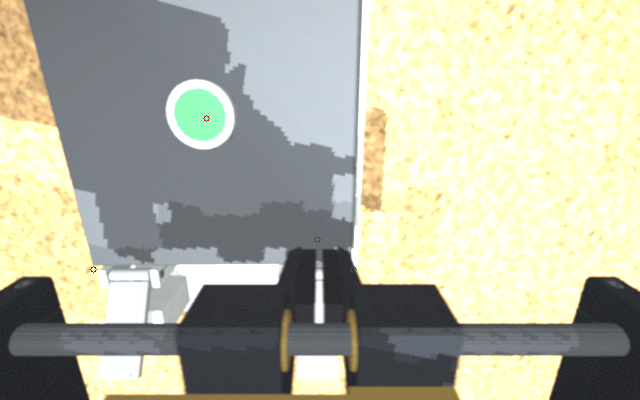

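{"op": "arm_command", "data": {
  "deltas": [
    {"dx": -0.002, "dy": 0.01, "dz": 0, "wx": 0, "wy": 0, "wz": 0},
    {"dx": -0.002, "dy": 0.018, "dz": 0, "wx": 0, "wy": 0, "wz": 0},
    {"dx": -0.002, "dy": 0.022, "dz": 0, "wx": 0, "wy": 0, "wz": 0},
    {"dx": -0.002, "dy": 0.024, "dz": 0, "wx": 0, "wy": 0, "wz": 0},
    {"dx": -0.002, "dy": 0.024, "dz": 0, "wx": 0, "wy": 0, "wz": 0}
  ]
}}

```text
clock: 1.9
tool_pos: [0.6373, -0.0467, 0.2252]
eef_rot: [0.557, -0.436, 0.436, -0.557]
contact_force: [-0.5, 0.1, -0.2]
opening: 0.008
```

{"op": "arm_command", "data": {
  "deltas": [
    {"dx": 0, "dy": 0.001, "dz": 0, "wx": 0, "wy": 0, "wz": 0},
    {"dx": 0, "dy": 0.002, "dz": 0, "wx": 0, "wy": 0, "wz": 0},
    {"dx": 0, "dy": 0.003, "dz": 0, "wx": 0, "wy": 0, "wz": 0},
    {"dx": 0, "dy": 0.003, "dz": 0, "wx": 0, "wy": 0, "wz": 0},
    {"dx": 0, "dy": 0.003, "dz": 0, "wx": 0, "wy": 0, "wz": 0}
  ]
}}

```text
clock: 2.4
tool_pos: [0.6376, -0.0466, 0.2236]
eef_rot: [-0.557, 0.436, -0.436, 0.557]
contact_force: [-1.8, 0.1, 6.8]
opening: 0.003
```

{"op": "arm_command", "data": {
  "deltas": [
    {"dx": 0, "dy": 0.001, "dz": 0, "wx": 0, "wy": 0, "wz": 0},
    {"dx": 0, "dy": 0.001, "dz": 0, "wx": 0, "wy": 0, "wz": 0},
    {"dx": 0, "dy": 0.001, "dz": 0, "wx": 0, "wy": 0, "wz": 0},
    {"dx": 0, "dy": 0.001, "dz": 0, "wx": 0, "wy": 0, "wz": 0},
    {"dx": 0, "dy": 0.001, "dz": 0, "wx": 0, "wy": 0, "wz": 0}
  ]
}}

```text
clock: 2.9
tool_pos: [0.6375, -0.0466, 0.2235]
eef_rot: [-0.556, 0.436, -0.436, 0.557]
contact_force: [-2.9, 0.6, 12.1]
opening: 0.006
```

{"op": "arm_command", "data": {
  "deltas": [
    {"dx": 0, "dy": -0.015, "dz": 0, "wx": 0, "wy": 0, "wz": 0},
    {"dx": 0, "dy": -0.015, "dz": -0.03, "wx": 0, "wy": 0, "wz": 0},
    {"dx": 0, "dy": -0.015, "dz": -0.07, "wx": 0, "wy": 0, "wz": 0},
    {"dx": 0, "dy": -0.015, "dz": -0.1, "wx": 0, "wy": 0, "wz": 0},
    {"dx": 0, "dy": -0.015, "dz": -0.116, "wx": 0, "wy": 0, "wz": 0}
  ]
}}

```text
clock: 3.4
tool_pos: [0.5223, -0.0754, 0.2373]
eef_rot: [0.557, -0.437, 0.436, -0.556]
contact_force: [1.1, 0.4, 0.1]
opening: 0.005
```

{"op": "arm_command", "data": {
  "deltas": [
    {"dx": 0, "dy": 0, "dz": 0, "wx": 0, "wy": 0, "wz": 0},
    {"dx": 0, "dy": 0.005, "dz": 0, "wx": 0, "wy": 0, "wz": 0},
    {"dx": 0, "dy": 0.009, "dz": 0, "wx": 0, "wy": 0, "wz": 0},
    {"dx": 0, "dy": 0.0095, "dz": 0, "wx": 0, "wy": 0, "wz": 0},
    {"dx": 0, "dy": 0.0095, "dz": 0, "wx": 0, "wy": 0, "wz": 0}
  ]
}}

```text
clock: 3.9
tool_pos: [0.5254, -0.0741, 0.2268]
eef_rot: [-0.557, 0.436, -0.436, 0.557]
contact_force: [-0.8, 0.1, 0.6]
opening: 0.002
```

```bash
python3 - <<'E'
from h import *
to([*(F(-.058,-.07)+[0,.002]),.2235])
E
```

```text
tcp [ 0.5254 -0.0741  0.2268] F [-0.77  0.14  0.56] t 3.9 op 0.0024509527038220806
delta (tool, m) [ 0.0001  0.0033 -0.0007]
```

{"op": "arm_command", "data": {
  "deltas": [
    {"dx": 0, "dy": 0.002, "dz": 0, "wx": 0, "wy": 0, "wz": 0},
    {"dx": 0, "dy": 0.004, "dz": 0, "wx": 0, "wy": 0, "wz": 0},
    {"dx": 0, "dy": 0.0045, "dz": 0, "wx": 0, "wy": 0, "wz": 0},
    {"dx": 0, "dy": 0.0045, "dz": 0, "wx": 0, "wy": 0, "wz": 0},
    {"dx": 0, "dy": 0.0045, "dz": 0, "wx": 0, "wy": 0, "wz": 0}
  ]
}}

```text
clock: 4.4
tool_pos: [0.5249, -0.0743, 0.2234]
eef_rot: [-0.557, 0.436, -0.436, 0.557]
contact_force: [-0.8, 1.6, 9.7]
opening: 0.003
```

{"op": "arm_command", "data": {
  "deltas": [
    {"dx": 0, "dy": 0.001, "dz": 0, "wx": 0, "wy": 0, "wz": 0},
    {"dx": 0, "dy": 0.001, "dz": 0, "wx": 0, "wy": 0, "wz": 0},
    {"dx": 0, "dy": 0.001, "dz": 0, "wx": 0, "wy": 0, "wz": 0},
    {"dx": 0, "dy": 0.001, "dz": 0, "wx": 0, "wy": 0, "wz": 0},
    {"dx": 0, "dy": 0.001, "dz": 0, "wx": 0, "wy": 0, "wz": 0}
  ]
}}

```text
clock: 4.9
tool_pos: [0.5249, -0.0743, 0.2234]
eef_rot: [-0.557, 0.435, -0.436, 0.557]
contact_force: [-3.2, 1.3, 17.1]
opening: 0.007
```

{"op": "arm_command", "data": {
  "deltas": [
    {"dx": 0, "dy": -0.016, "dz": 0, "wx": 0, "wy": 0, "wz": 0},
    {"dx": -0.035, "dy": -0.016, "dz": 0, "wx": 0, "wy": 0, "wz": 0},
    {"dx": -0.075, "dy": -0.016, "dz": 0, "wx": 0, "wy": 0, "wz": 0},
    {"dx": -0.115, "dy": -0.016, "dz": 0, "wx": 0, "wy": 0, "wz": 0},
    {"dx": -0.14, "dy": -0.016, "dz": 0, "wx": 0, "wy": 0, "wz": 0}
  ]
}}

```text
clock: 5.4
tool_pos: [0.4906, 0.0647, 0.2378]
eef_rot: [-0.557, 0.435, -0.435, 0.558]
contact_force: [0.5, 0.8, 0.4]
opening: 0.004
```

{"op": "arm_command", "data": {
  "deltas": [
    {"dx": 0, "dy": 0, "dz": 0, "wx": 0, "wy": 0, "wz": 0},
    {"dx": 0, "dy": 0.005, "dz": 0, "wx": 0, "wy": 0, "wz": 0},
    {"dx": 0, "dy": 0.009, "dz": 0, "wx": 0, "wy": 0, "wz": 0},
    {"dx": 0, "dy": 0.0095, "dz": 0, "wx": 0, "wy": 0, "wz": 0},
    {"dx": 0, "dy": 0.0095, "dz": 0, "wx": 0, "wy": 0, "wz": 0}
  ]
}}

```text
clock: 5.9
tool_pos: [0.4914, 0.0603, 0.2279]
eef_rot: [0.556, -0.437, 0.437, -0.556]
contact_force: [-0.4, 0.4, -0.4]
opening: 0.008
```

```bash
python3 - <<'E'
from h import *
from plant import r
import cv2
c=r.get_calibration("wrist")
a=r.snapshot("wrist")
for n,x,y in [("NL",-.08,.09),("FL",.08,.09),("bub",0,0)]:
    p=proj(c,np.array([*F(x,y),.057]));print(n,p.round(1))
    a=cv2.circle(a.copy(),tuple(int(v) for v in p.round()),3,(255,0,0),1)
cv2.imwrite("pics/w4.png",cv2.convertScaleAbs(a,alpha=1.3)[:,:,::-1])
to([*(F(-.058,.07)+[0,.002]),.2235])
E
```

```text
NL [274.9 224.2]
FL [589.7 223.4]
bub [415.4 362.5]
tcp [0.4914 0.0605 0.228 ] F [ 0.09  0.49 -0.66] t 5.95 op 0.0077786383119103075
delta (tool, m) [-0.001   0.0045  0.0001]
```

View pics/w4.png

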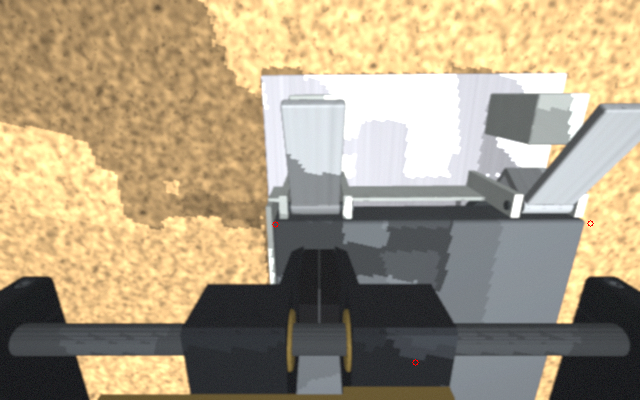

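{"op": "arm_command", "data": {
  "deltas": [
    {"dx": -0.001, "dy": 0.002, "dz": -0.001, "wx": 0, "wy": 0, "wz": 0},
    {"dx": -0.001, "dy": 0.004, "dz": -0.001, "wx": 0, "wy": 0, "wz": 0},
    {"dx": -0.001, "dy": 0.006, "dz": -0.001, "wx": 0, "wy": 0, "wz": 0},
    {"dx": -0.001, "dy": 0.006, "dz": -0.001, "wx": 0, "wy": 0, "wz": 0},
    {"dx": -0.001, "dy": 0.006, "dz": -0.001, "wx": 0, "wy": 0, "wz": 0}
  ]
}}

```text
clock: 6.45
tool_pos: [0.4899, 0.0622, 0.2234]
eef_rot: [-0.557, 0.436, -0.436, 0.557]
contact_force: [-2.2, -0.1, 14.3]
opening: 0.002
```

{"op": "arm_command", "data": {
  "deltas": [
    {"dx": 0, "dy": 0.0005, "dz": 0, "wx": 0, "wy": 0, "wz": 0},
    {"dx": 0, "dy": 0.001, "dz": 0, "wx": 0, "wy": 0, "wz": 0},
    {"dx": 0, "dy": 0.001, "dz": 0, "wx": 0, "wy": 0, "wz": 0},
    {"dx": 0, "dy": 0.001, "dz": 0, "wx": 0, "wy": 0, "wz": 0},
    {"dx": 0, "dy": 0.001, "dz": 0, "wx": 0, "wy": 0, "wz": 0}
  ]
}}

```text
clock: 6.95
tool_pos: [0.4898, 0.0622, 0.2234]
eef_rot: [-0.556, 0.435, -0.436, 0.557]
contact_force: [-5.2, -1.0, 25.5]
opening: 0.006
```

NR and NL are both firm. Next I'll test far left.

{"op": "arm_command", "data": {
  "deltas": [
    {"dx": 0, "dy": -0.018, "dz": 0, "wx": 0, "wy": 0, "wz": 0},
    {"dx": 0, "dy": -0.018, "dz": 0.03, "wx": 0, "wy": 0, "wz": 0},
    {"dx": 0, "dy": -0.018, "dz": 0.07, "wx": 0, "wy": 0, "wz": 0},
    {"dx": 0, "dy": -0.018, "dz": 0.1, "wx": 0, "wy": 0, "wz": 0},
    {"dx": 0, "dy": -0.018, "dz": 0.116, "wx": 0, "wy": 0, "wz": 0}
  ]
}}

```text
clock: 7.45
tool_pos: [0.6051, 0.0907, 0.2395]
eef_rot: [-0.556, 0.435, -0.437, 0.558]
contact_force: [0.1, -0.3, -0.1]
opening: 0.004
```

{"op": "arm_command", "data": {
  "deltas": [
    {"dx": 0, "dy": 0, "dz": 0, "wx": 0, "wy": 0, "wz": 0},
    {"dx": 0, "dy": 0.005, "dz": 0, "wx": 0, "wy": 0, "wz": 0},
    {"dx": 0, "dy": 0.009, "dz": 0, "wx": 0, "wy": 0, "wz": 0},
    {"dx": 0, "dy": 0.0115, "dz": 0, "wx": 0, "wy": 0, "wz": 0},
    {"dx": 0, "dy": 0.0115, "dz": 0, "wx": 0, "wy": 0, "wz": 0}
  ]
}}

```text
clock: 7.95
tool_pos: [0.6019, 0.0898, 0.2271]
eef_rot: [0.557, -0.436, 0.436, -0.556]
contact_force: [-0.1, 0.6, 0.6]
opening: 0.011
```

```bash
sed -i 's/C=np.array.*;YAW/C=np.array([.5633,.0073]);YAW/' h.py; python3 - <<'E'
from h import *
to([*F(.058,.07),.2234])
E
```

```text
tcp [0.6019 0.0898 0.2271] F [-0.07  0.59  0.63] t 7.95 op 0.011113441305564789
delta (tool, m) [0.0008 0.0037 0.0008]
```

{"op": "arm_command", "data": {
  "deltas": [
    {"dx": 0, "dy": 0.002, "dz": 0, "wx": 0, "wy": 0, "wz": 0},
    {"dx": 0, "dy": 0.004, "dz": 0, "wx": 0, "wy": 0, "wz": 0},
    {"dx": 0, "dy": 0.005, "dz": 0, "wx": 0, "wy": 0, "wz": 0},
    {"dx": 0, "dy": 0.005, "dz": 0, "wx": 0, "wy": 0, "wz": 0},
    {"dx": 0, "dy": 0.005, "dz": 0, "wx": 0, "wy": 0, "wz": 0}
  ]
}}

```text
clock: 8.45
tool_pos: [0.6027, 0.0901, 0.2231]
eef_rot: [-0.557, 0.436, -0.436, 0.557]
contact_force: [-1.1, 0.3, 4.8]
opening: 0.002
```

{"op": "arm_command", "data": {
  "deltas": [
    {"dx": 0, "dy": 0.001, "dz": 0, "wx": 0, "wy": 0, "wz": 0},
    {"dx": 0, "dy": 0.002, "dz": 0, "wx": 0, "wy": 0, "wz": 0},
    {"dx": 0, "dy": 0.002, "dz": 0, "wx": 0, "wy": 0, "wz": 0},
    {"dx": 0, "dy": 0.002, "dz": 0, "wx": 0, "wy": 0, "wz": 0},
    {"dx": 0, "dy": 0.002, "dz": 0, "wx": 0, "wy": 0, "wz": 0}
  ]
}}

```text
clock: 8.95
tool_pos: [0.603, 0.0905, 0.2212]
eef_rot: [-0.556, 0.436, -0.436, 0.557]
contact_force: [-0.5, 0.2, 6.0]
opening: 0.007
```

Far left is giving. I'll press a bit further to be sure.

{"op": "arm_command", "data": {
  "deltas": [
    {"dx": 0, "dy": 0.001, "dz": 0, "wx": 0, "wy": 0, "wz": 0},
    {"dx": 0, "dy": 0.002, "dz": 0, "wx": 0, "wy": 0, "wz": 0},
    {"dx": 0, "dy": 0.002, "dz": 0, "wx": 0, "wy": 0, "wz": 0},
    {"dx": 0, "dy": 0.002, "dz": 0, "wx": 0, "wy": 0, "wz": 0},
    {"dx": 0, "dy": 0.002, "dz": 0, "wx": 0, "wy": 0, "wz": 0}
  ]
}}

```text
clock: 9.45
tool_pos: [0.6032, 0.0908, 0.2199]
eef_rot: [-0.556, 0.436, -0.436, 0.558]
contact_force: [-1.3, 0.6, 10.4]
opening: 0.006
```

{"op": "arm_command", "data": {
  "deltas": [
    {"dx": 0, "dy": -0.03, "dz": 0, "wx": 0, "wy": 0, "wz": 0},
    {"dx": 0, "dy": -0.065, "dz": 0, "wx": 0, "wy": 0, "wz": 0},
    {"dx": -0.02, "dy": -0.065, "dz": 0, "wx": 0, "wy": 0, "wz": 0},
    {"dx": -0.05, "dy": -0.065, "dz": 0, "wx": 0, "wy": 0, "wz": 0},
    {"dx": -0.067, "dy": -0.065, "dz": 0, "wx": 0, "wy": 0, "wz": 0}
  ]
}}

```text
clock: 9.95
tool_pos: [0.586, 0.1574, 0.2839]
eef_rot: [-0.556, 0.436, -0.435, 0.558]
contact_force: [-0.3, 0.2, -0.6]
opening: 0.004
```

{"op": "arm_command", "data": {
  "deltas": [
    {"dx": 0, "dy": 0, "dz": 0, "wx": 0, "wy": 0, "wz": 0},
    {"dx": 0, "dy": 0, "dz": 0, "wx": 0, "wy": 0, "wz": 0},
    {"dx": 0, "dy": 0, "dz": 0, "wx": 0, "wy": 0, "wz": 0},
    {"dx": 0, "dy": 0, "dz": 0, "wx": 0, "wy": 0, "wz": 0},
    {"dx": 0, "dy": 0, "dz": 0, "wx": 0, "wy": 0, "wz": 0}
  ]
}}

```text
clock: 10.45
tool_pos: [0.587, 0.1539, 0.2836]
eef_rot: [0.556, -0.436, 0.437, -0.556]
contact_force: [-0.4, 0.0, 0.5]
opening: 0.009
```

```bash
python3 - <<'E'
from h import *
from plant import r
import cv2
c=r.get_calibration("wrist")
a=r.snapshot("wrist")
for n,x,y,z in [("NL",-.08,.09,.057),("FL",.08,.09,.057),("hingeFL",.058,.097,.057)]:
    p=proj(c,np.array([*F(x,y),z]));print(n,p.round(1))
    a=cv2.circle(a.copy(),tuple(int(v) for v in p.round()),3,(255,0,0),1)
cv2.imwrite("pics/w5.png",cv2.convertScaleAbs(a,alpha=1.3)[:,:,::-1])
s=r.snapshot("side");cv2.imwrite("pics/d5.png",cv2.resize(s[100:280,240:420],None,fx=3.3,fy=3.3)[:,:,::-1])
to([*F(.058,.097+.038),.223])
E
```

```text
NL [132.7 277.4]
FL [348.6 277. ]
hingeFL [318.9 268.7]
tcp [0.5868 0.1544 0.2837] F [0.6  0.32 0.86] t 10.55 op 0.006099149764205431
delta (tool, m) [ 0.0022  0.0607 -0.0001]
```

View pics/w5.png

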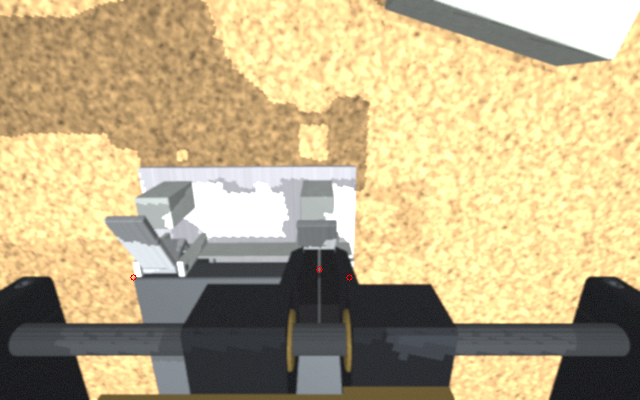

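View pics/d5.png

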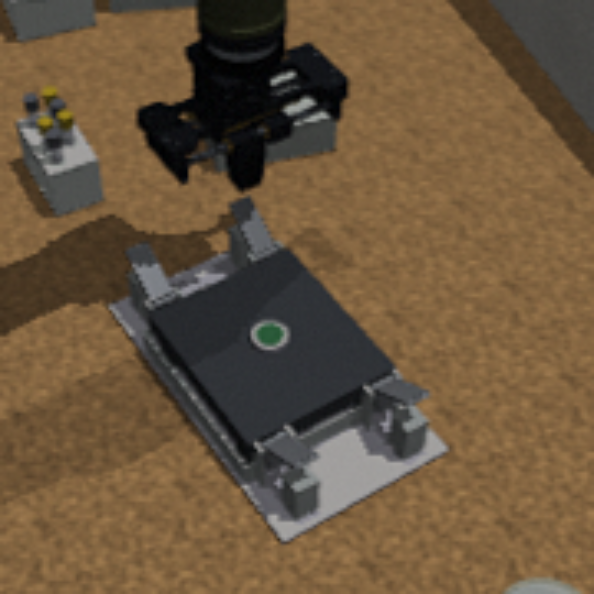

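{"op": "arm_command", "data": {
  "deltas": [
    {"dx": 0.001, "dy": 0.015, "dz": 0, "wx": 0, "wy": 0, "wz": 0},
    {"dx": 0.001, "dy": 0.028, "dz": 0, "wx": 0, "wy": 0, "wz": 0},
    {"dx": 0.001, "dy": 0.032, "dz": 0, "wx": 0, "wy": 0, "wz": 0},
    {"dx": 0.001, "dy": 0.036, "dz": 0, "wx": 0, "wy": 0, "wz": 0},
    {"dx": 0.001, "dy": 0.04, "dz": 0, "wx": 0, "wy": 0, "wz": 0}
  ]
}}

```text
clock: 11.05
tool_pos: [0.5868, 0.1543, 0.2434]
eef_rot: [-0.557, 0.436, -0.436, 0.557]
contact_force: [0.1, 1.3, 2.2]
opening: 0.007
```

{"op": "arm_command", "data": {
  "deltas": [
    {"dx": 0, "dy": 0.002, "dz": 0, "wx": 0, "wy": 0, "wz": 0},
    {"dx": 0, "dy": 0.004, "dz": 0, "wx": 0, "wy": 0, "wz": 0},
    {"dx": 0, "dy": 0.006, "dz": 0, "wx": 0, "wy": 0, "wz": 0},
    {"dx": 0, "dy": 0.008, "dz": 0, "wx": 0, "wy": 0, "wz": 0},
    {"dx": 0, "dy": 0.01, "dz": 0, "wx": 0, "wy": 0, "wz": 0}
  ]
}}

```text
clock: 11.55
tool_pos: [0.587, 0.1543, 0.2338]
eef_rot: [-0.556, 0.436, -0.436, 0.557]
contact_force: [-0.0, 1.0, 2.5]
opening: 0.002
```

```bash
python3 - <<'E'
from h import *
from plant import r
import cv2
a=r.snapshot("wrist")
cv2.imwrite("pics/w6.png",cv2.convertScaleAbs(a,alpha=1.3)[:,:,::-1])
s=r.snapshot("side");cv2.imwrite("pics/d6.png",cv2.resize(s[100:280,240:420],None,fx=3.3,fy=3.3)[:,:,::-1])
to([*F(.058,.097+.04),.2234])
E
```

```text
tcp [0.587  0.1541 0.2335] F [0.18 1.04 1.07] t 11.65 op 0.005404978602479863
delta (tool, m) [-0.0001  0.0101 -0.0002]
```

View pics/w6.png

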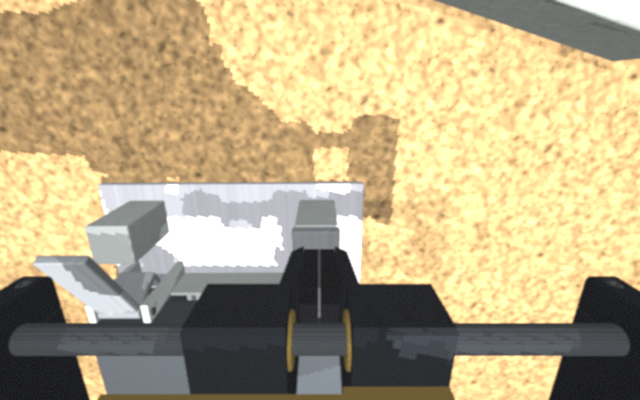

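View pics/d6.png

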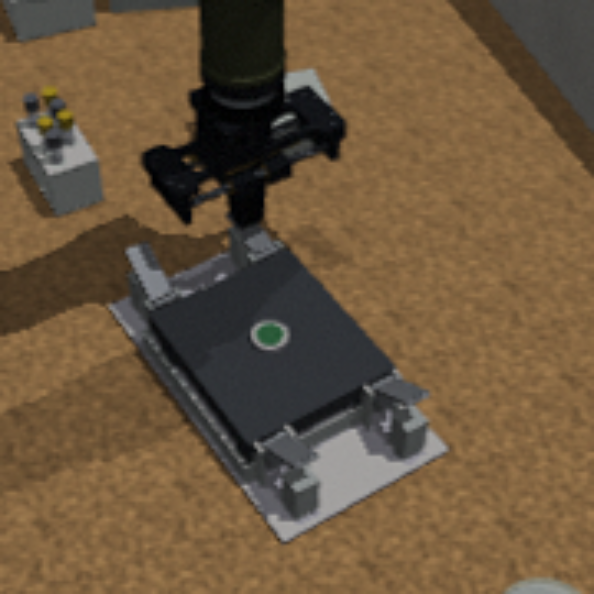

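{"op": "arm_command", "data": {
  "deltas": [
    {"dx": 0, "dy": 0.002, "dz": 0, "wx": 0, "wy": 0, "wz": 0},
    {"dx": 0, "dy": 0.004, "dz": 0, "wx": 0, "wy": 0, "wz": 0},
    {"dx": 0, "dy": 0.006, "dz": 0, "wx": 0, "wy": 0, "wz": 0},
    {"dx": 0, "dy": 0.008, "dz": 0, "wx": 0, "wy": 0, "wz": 0},
    {"dx": 0, "dy": 0.0095, "dz": 0, "wx": 0, "wy": 0, "wz": 0}
  ]
}}

```text
clock: 12.15
tool_pos: [0.5869, 0.1543, 0.2241]
eef_rot: [-0.557, 0.436, -0.436, 0.557]
contact_force: [-0.9, 1.9, 2.3]
opening: 0.005
```

{"op": "arm_command", "data": {
  "deltas": [
    {"dx": 0, "dy": 0.001, "dz": 0, "wx": 0, "wy": 0, "wz": 0},
    {"dx": 0, "dy": 0.002, "dz": 0, "wx": 0, "wy": 0, "wz": 0},
    {"dx": 0, "dy": 0.003, "dz": 0, "wx": 0, "wy": 0, "wz": 0},
    {"dx": 0, "dy": 0.003, "dz": 0, "wx": 0, "wy": 0, "wz": 0},
    {"dx": 0, "dy": 0.003, "dz": 0, "wx": 0, "wy": 0, "wz": 0}
  ]
}}

```text
clock: 12.65
tool_pos: [0.5868, 0.1543, 0.2231]
eef_rot: [-0.556, 0.436, -0.436, 0.557]
contact_force: [-3.1, 0.7, 16.2]
opening: 0.003
```

{"op": "arm_command", "data": {
  "deltas": [
    {"dx": 0, "dy": 0.001, "dz": 0, "wx": 0, "wy": 0, "wz": 0},
    {"dx": 0, "dy": 0.001, "dz": 0, "wx": 0, "wy": 0, "wz": 0},
    {"dx": 0, "dy": 0.001, "dz": 0, "wx": 0, "wy": 0, "wz": 0},
    {"dx": 0, "dy": -0.02, "dz": 0, "wx": 0, "wy": 0, "wz": 0},
    {"dx": 0, "dy": -0.06, "dz": 0, "wx": 0, "wy": 0, "wz": 0}
  ]
}}

```text
clock: 13.15
tool_pos: [0.5856, 0.153, 0.2794]
eef_rot: [0.559, -0.437, 0.435, -0.554]
contact_force: [0.9, -1.0, 0.0]
opening: 0.003
```

{"op": "arm_command", "data": {
  "deltas": [
    {"dx": 0.03, "dy": -0.04, "dz": 0, "wx": 0, "wy": 0, "wz": 0},
    {"dx": 0.07, "dy": -0.07, "dz": 0, "wx": 0, "wy": 0, "wz": 0},
    {"dx": 0.1, "dy": -0.1, "dz": 0, "wx": 0, "wy": 0, "wz": 0},
    {"dx": 0.1, "dy": -0.1, "dz": 0, "wx": 0, "wy": 0, "wz": 0},
    {"dx": 0.1, "dy": -0.1, "dz": 0, "wx": 0, "wy": 0, "wz": 0}
  ]
}}

```text
clock: 13.65
tool_pos: [0.6107, 0.0557, 0.3813]
eef_rot: [0.556, -0.437, 0.437, -0.556]
contact_force: [-0.8, 1.1, 0.1]
opening: 0.007
```

```bash
python3 - <<'E'
from h import *
from plant import r
import cv2
a=r.snapshot("wrist")
cv2.imwrite("pics/w7.png",cv2.convertScaleAbs(a,alpha=1.3)[:,:,::-1])
s=r.snapshot("side");cv2.imwrite("pics/d7.png",cv2.resize(s[100:280,240:420],None,fx=3.3,fy=3.3,interpolation=cv2.INTER_CUBIC)[:,:,::-1])
s=r.snapshot("scene");cv2.imwrite("pics/s7.png",cv2.resize(s[120:290,220:430],None,fx=3.5,fy=3.5)[:,:,::-1])
to([*F(.058,.097+.04),.2234])
E
```

```text
tcp [0.61   0.0585 0.3798] F [-0.41 -0.33 -0.24] t 13.8 op 0.008816688360499807
delta (tool, m) [-0.0983  0.1565  0.0011]
```

View pics/w7.png

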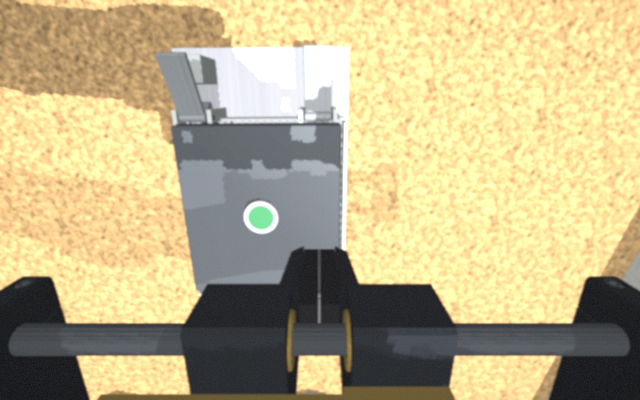

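View pics/d7.png

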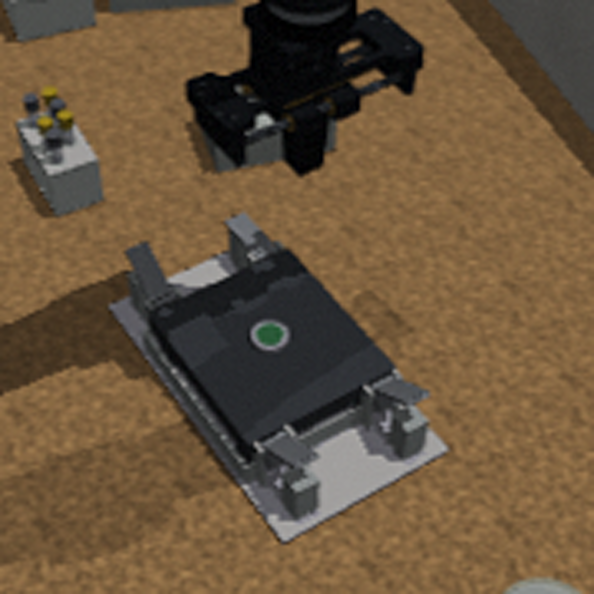

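View pics/s7.png

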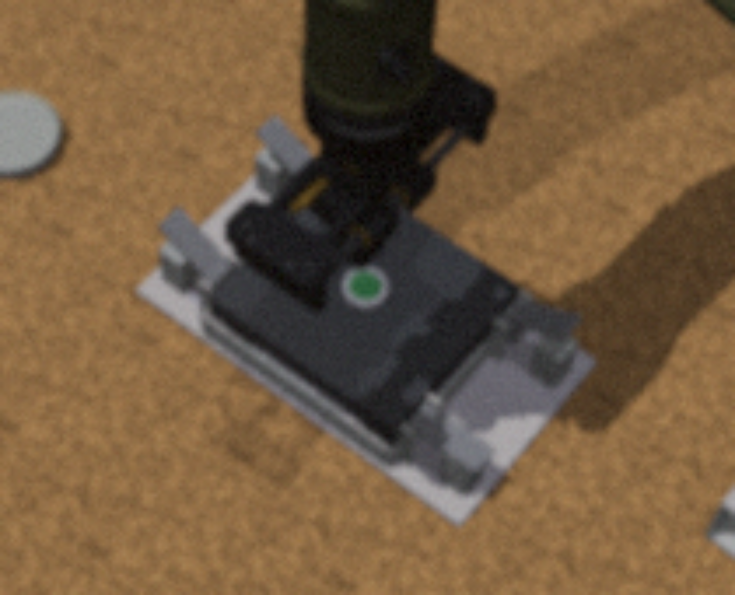

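```bash
python3 - <<'E'
from h import *
from plant import r
import cv2
c=r.get_calibration("wrist"); a=r.snapshot("wrist").copy()
b=cv2.convertScaleAbs(cv2.resize(a[20:160,140:380],None,fx=3.3,fy=3.3,interpolation=cv2.INTER_CUBIC),alpha=.85)
for th,col in ((0,(255,0,0)),(.15,(0,0,255))):
  for dx in (-.012,.012):
    y=.097+.060*np.cos(th)-.003*np.sin(th); z=.054+.06*np.sin(th)+.003*np.cos(th)
    p=(proj(c,np.array([*F(.058+dx,y),z]))-[140,20])*3.3
    cv2.circle(b,tuple(int(v) for v in p),4,col,1)
cv2.imwrite("pics/w8.png",b[:,:,::-1])
E
```

```text
(no output)
```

View pics/w8.png

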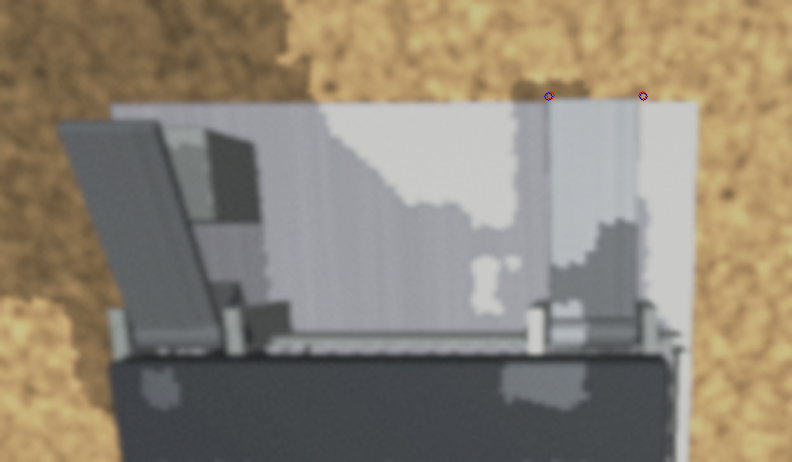

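{"op": "arm_command", "data": {
  "deltas": [
    {"dx": -0.04, "dy": 0.0, "dz": 0, "wx": 0, "wy": 0, "wz": 0},
    {"dx": -0.08, "dy": 0.03, "dz": 0, "wx": 0, "wy": 0, "wz": 0},
    {"dx": -0.1, "dy": 0.07, "dz": 0, "wx": 0, "wy": 0, "wz": 0},
    {"dx": -0.102, "dy": 0.11, "dz": 0, "wx": 0, "wy": 0, "wz": 0},
    {"dx": -0.102, "dy": 0.138, "dz": 0.001, "wx": 0, "wy": 0, "wz": 0}
  ]
}}

```text
clock: 14.35
tool_pos: [0.5853, 0.1588, 0.2399]
eef_rot: [0.559, -0.436, 0.433, -0.557]
contact_force: [0.8, -0.5, -1.5]
opening: 0.004
```

{"op": "arm_command", "data": {
  "deltas": [
    {"dx": 0, "dy": 0, "dz": 0, "wx": 0, "wy": 0, "wz": 0},
    {"dx": 0, "dy": 0.008, "dz": 0, "wx": 0, "wy": 0, "wz": 0},
    {"dx": 0, "dy": 0.014, "dz": 0, "wx": 0, "wy": 0, "wz": 0},
    {"dx": 0, "dy": 0.0155, "dz": 0, "wx": 0, "wy": 0, "wz": 0},
    {"dx": 0, "dy": 0.0155, "dz": 0, "wx": 0, "wy": 0, "wz": 0}
  ]
}}

```text
clock: 14.85
tool_pos: [0.5876, 0.1562, 0.2284]
eef_rot: [-0.556, 0.436, -0.436, 0.557]
contact_force: [-0.5, 0.4, 0.9]
opening: 0.007
```

{"op": "arm_command", "data": {
  "deltas": [
    {"dx": 0, "dy": 0.001, "dz": 0, "wx": 0, "wy": 0, "wz": 0},
    {"dx": 0, "dy": 0.002, "dz": 0, "wx": 0, "wy": 0, "wz": 0},
    {"dx": 0, "dy": 0.003, "dz": 0, "wx": 0, "wy": 0, "wz": 0},
    {"dx": 0, "dy": 0.003, "dz": 0, "wx": 0, "wy": 0, "wz": 0},
    {"dx": 0, "dy": 0.003, "dz": 0, "wx": 0, "wy": 0, "wz": 0}
  ]
}}

```text
clock: 15.35
tool_pos: [0.5874, 0.1563, 0.2248]
eef_rot: [-0.557, 0.436, -0.436, 0.557]
contact_force: [-0.6, -0.2, 0.3]
opening: 0.003
```

{"op": "arm_command", "data": {
  "deltas": [
    {"dx": 0, "dy": 0.001, "dz": 0, "wx": 0, "wy": 0, "wz": 0},
    {"dx": 0, "dy": 0.002, "dz": 0, "wx": 0, "wy": 0, "wz": 0},
    {"dx": 0, "dy": 0.003, "dz": 0, "wx": 0, "wy": 0, "wz": 0},
    {"dx": 0, "dy": 0.004, "dz": 0, "wx": 0, "wy": 0, "wz": 0},
    {"dx": 0, "dy": 0.004, "dz": 0, "wx": 0, "wy": 0, "wz": 0}
  ]
}}

```text
clock: 15.85
tool_pos: [0.5874, 0.1563, 0.223]
eef_rot: [-0.556, 0.436, -0.436, 0.557]
contact_force: [-4.5, -0.9, 18.6]
opening: 0.005
```

{"op": "arm_command", "data": {
  "deltas": [
    {"dx": 0, "dy": -0.02, "dz": 0, "wx": 0, "wy": 0, "wz": 0},
    {"dx": 0, "dy": -0.06, "dz": 0, "wx": 0, "wy": 0, "wz": 0},
    {"dx": 0, "dy": -0.1, "dz": 0, "wx": 0, "wy": 0, "wz": 0},
    {"dx": 0, "dy": -0.12, "dz": 0, "wx": 0, "wy": 0, "wz": 0},
    {"dx": 0, "dy": -0.12, "dz": 0, "wx": 0, "wy": 0, "wz": 0}
  ]
}}

```text
clock: 16.35
tool_pos: [0.5884, 0.1567, 0.344]
eef_rot: [-0.555, 0.435, -0.437, 0.559]
contact_force: [-0.5, 0.1, -0.0]
opening: 0.004
```

{"op": "arm_command", "data": {
  "deltas": [
    {"dx": 0, "dy": 0, "dz": 0, "wx": 0, "wy": 0, "wz": 0},
    {"dx": 0, "dy": 0, "dz": 0, "wx": 0, "wy": 0, "wz": 0},
    {"dx": 0, "dy": 0, "dz": 0, "wx": 0, "wy": 0, "wz": 0},
    {"dx": 0, "dy": 0, "dz": 0, "wx": 0, "wy": 0, "wz": 0},
    {"dx": 0, "dy": 0, "dz": 0, "wx": 0, "wy": 0, "wz": 0}
  ]
}}

```text
clock: 16.85
tool_pos: [0.5873, 0.1563, 0.34]
eef_rot: [0.557, -0.436, 0.436, -0.556]
contact_force: [0.2, 0.3, -0.8]
opening: 0.007
```

```bash
python3 - <<'E'
from h import *
from plant import r
import cv2
s=r.snapshot("side");cv2.imwrite("pics/d9.png",cv2.resize(s[120:300,240:420],None,fx=3.3,fy=3.3,interpolation=cv2.INTER_CUBIC)[:,:,::-1])
E
```

```text
(no output)
```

View pics/d9.png

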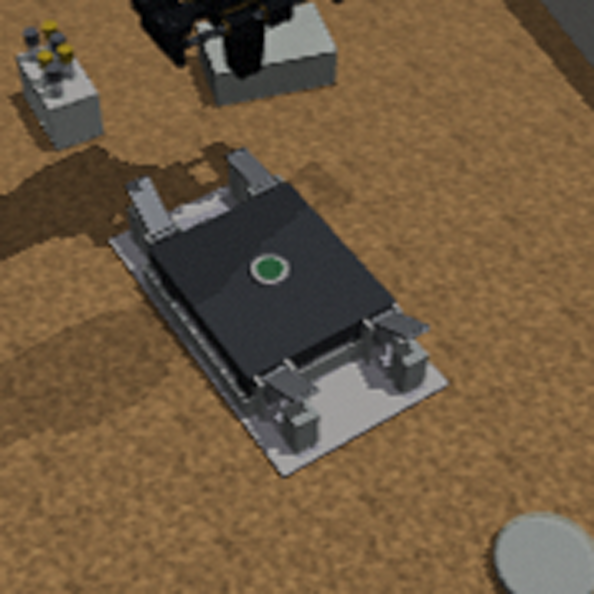

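The far-left tab lies flat, with its end near (240,155) in the enlarged picture, against (243,205) in d5, which was framed 66 px higher. The slab, the other three tabs and the neighbouring items have not moved, so I'm handing in.

```bash
python3 -c "
from plant import r
print(r.finish_job())"
```

```text
the job is handed in; nothing more can be done
None
```

The far-left corner was the one that rocks, and I pressed its shim tab down flat. The job was handed in at about 17 s, with the gripper clear of everything.

- **Corner tests:** I pressed far right (12 N), near right (17 N), near left (25 N) and then far left. The first three did not sink measurably. Far left sank about 3.5 mm, starting at 5–6 N. The near-right and near-left presses went above the 10 N the description mentions.
- **Shim:** I pressed the far-left tab until the force rose sharply to 16 N, with the fingertips about 57 mm above the bench. I then came back down further out on the tab. There was no contact at 59 mm and firm contact at 57 mm (19 N), so it had stayed flat after I let go.
- **Last picture:** In the final side view the other three tabs are still raised, the slab sits in its frame, and the visible items around it have not moved. The tub is not in that cropped view.
- **Disagreement and unchecked:** My first position estimate for the slab was about 2 mm off from the later wrist views, and I corrected it along the way. I did not press the far-left corner again to confirm the rocking is gone.

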